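# Put the matching lids on the storage pots

## Task

Close the three open white storage pots: pick out the three white lids with orange knobs and set each on the pot of its own size, so that it sits flat and fully home on the rim. Leave the pots standing where they are, and do not disturb the black-knobbed saucepan lids, the spice jar or the mug.

Things in the scene. Friction and masses are not known exactly. Their poses are not given: they have to be found in the camera images.
- pot_small: The small storage pot: loose, round, empty, open-topped, white enamel with a thin blue band just under the rim; straight sides, outer diameter 68 mm, 60 mm high, wall 4 mm (mouth 60 mm wide). Origin: centre of its underside, z up. Stands upright on the table (z = 0).
- pot_medium: The medium storage pot: loose, round, empty, open-topped, white enamel with a thin blue band just under the rim; straight sides, outer diameter 90 mm, 70 mm high, wall 4 mm (mouth 82 mm wide). Origin: centre of its underside, z up. Stands upright on the table (z = 0).
- pot_large: The large storage pot: loose, round, empty, open-topped, white enamel with a thin blue band just under the rim; straight sides, outer diameter 112 mm, 80 mm high, wall 4 mm (mouth 104 mm wide). Origin: centre of its underside, z up. Stands upright on the table (z = 0).
- lid_small: The small pot's lid: loose white disc 80 mm across, 4 mm thick, with an upright ORANGE knob (cylinder 24 mm across, 35 mm tall) at its centre and a plug 44 mm across, 5 mm deep, below, on which it lies, knob up. Origin: centre of the plug's underside, z up; disc z 5 to 9 mm, knob z 9 to 44 mm. Seated on the small pot's rim, its origin is 55 mm above the pot's.
- lid_medium: The medium pot's lid: loose white disc 102 mm across, 4 mm thick, with an upright ORANGE knob (cylinder 24 mm across, 35 mm tall) at its centre and a plug 66 mm across, 5 mm deep, below, on which it lies, knob up. Origin: centre of the plug's underside, z up; disc z 5 to 9 mm, knob z 9 to 44 mm. Seated on the medium pot's rim, its origin is 65 mm above the pot's.
- lid_large: The large pot's lid: loose white disc 124 mm across, 4 mm thick, with an upright ORANGE knob (cylinder 24 mm across, 35 mm tall) at its centre and a plug 88 mm across, 5 mm deep, below, on which it lies, knob up. Origin: centre of the plug's underside, z up; disc z 5 to 9 mm, knob z 9 to 44 mm. Seated on the large pot's rim, its origin is 75 mm above the pot's.
- pan_lid_a: A saucepan lid that belongs to none of the pots, to be left alone: loose, bare steel disc 88 mm across with a BLACK knob 24 mm in diameter, top at 44 mm. Origin: centre of its underside, on the table.
- pan_lid_b: A saucepan lid that belongs to none of the pots, to be left alone: loose, bare steel disc 112 mm across with a BLACK knob 24 mm in diameter, top at 44 mm. Origin: centre of its underside, on the table.
- spice_jar: Bystander: upright loose jar with a green cap, 48 mm across, 78 mm high. Origin: centre of its underside.
- mug: Bystander: loose reddish-brown mug, 68 mm across and 75 mm high, with a handle on its +y side reaching out about 35 mm more. Origin: centre of its underside. All else on the table is fixed: a chopping board with a knife, a bowl, a sponge and a soap bottle beyond x = 0.77 m, a rice cooker and a utensil pot at y above 0.55 m, a stack of plates at y below -0.6 m; all under 0.32 m.
Things that resemble listed ones, but are neither listed nor needed, are in the scene too. What is shaped like the lid_large but pink is not meant.

How it is judged:
By the outcome, as a careful person would: the job done as asked, in the order asked, and still so for the second after the job is handed in, with the robot touching nothing.
It also fails if it takes over 96 s, if anything falls off the work surface, if the arm or the gripper's body presses on something with over 40 N, if the wrist force passes 120 N, or if a joint passes its speed limit or range.

## Robot

A 6-joint arm with a two-finger parallel gripper is mounted at the origin on the work surface. World frame = base frame: x ahead of the robot, y to its left, z up, the work surface at z = 0. Lengths are in mm, angles in rad, forces in N, time in s.
With the tool pointing down it reaches from about 350 to 975 mm from the base axis. Payload 7.1 kg.
Tool frame: the origin (TCP) lies midway between the tips of the shut fingers; the grasp point (between the pads) lies 19 mm behind it (ctrl.grip_depth is the distance from the TCP to the grasp point, in mm); z points along the fingers, y is the line along which they close (so a half turn about z gives the same grasp; the last joint's range is limited). The gripper opens to 88 mm and grips with 3 to 60 N. Pads are 20 mm wide; open, the fingers measure 115 mm over their backs; the gripper's body (75 mm by 178 mm) begins 61 mm behind the grasp point.
Start: joints at [-1.201, 0.423, 1.63, -0, 1.089, -0.019], TCP at [236.94, -578.329, 222.675] pointing down, gripper open.
Joint ranges: [-3, 3], [-0.9, 2.11], [0.09, 2.58], [-1.31, 4.45], [0.11, 2.69], [-2.54, 2.54]. Speed limits (rad/s): [2.39, 2.39, 3.01, 3.14, 3.14, 3.14].

## Interface

Orientations are given as a rotation vector (axis times angle).
In Python, from workcell import ctrl, cams gives the robot as it stands.
- The arm moves only by the tool move_arm, never from a script. Its argument "steps" is a list of rows, each a list of 3 entries, a list of its own where there are three numbers: the shift along the tool's x, y, z in units of 25 mm (1.0 is 25 mm), then the turn about the tool's z in units of 5 degrees (1.0 is 5 degrees), then the closure, from 0 (fully open) to 1 (shut). A call has 1 to 20 rows; each row shifts and turns the commanded pose from where the row before left it, along the tool's axes as they then stand; what a row does not reach is not made up. A row lasts 1/12 s, in which the tool goes at most 41.7 mm and 7.16 degrees, less where a joint would pass 70% of its speed; a pose out of reach is approached as far as the arm can. A call is refused whole if a number of a shift passes 1 or a number of a turn 1, either way. A call with a gripper value outside its range is refused whole. The fingers move at their own pace and stop on an object; the grip force is fixed at half the most. Time passes only in rows, so rows that do not move let the fingers close. It gives the time, the measured TCP pose, the force, the opening and the grip force at its end, in the units of the state.
- ctrl.get_obs(): the state, without advancing time (a new reading comes with each control period).
- cams.get_image(name): name is "scene" or "top" or "wrist"; returns a dict with "image" (420x560x3 uint8, red, green, blue), "camera_matrix" (3x3 intrinsics, pixels), "xyz" and "rotation" of the camera in the world; the wrist camera has in their place "mount" (4x4, takes a point from camera to tool coordinates, whose origin is the TCP and whose axes are the flange's). Camera axes: x right, y down, z forward; pixel columns grow to the right and rows downward; lengths in mm; the calibration is good to about 2 mm. The wrist camera is an equidistant fisheye: a pixel r from the principal point sees the ray r / f radians off the axis. A picture is of the moment at which its call begins: read the wrist's pose just before it. There is no depth.
- ctrl.close_job(): hands the job in; it is judged then, once.
Trained networks look in the newest picture that a camera, given by its name, has taken for a name from the list of things; names that differ only in an ending like _2 or _b are one class to them, and where a whole thing is asked for, a point or a joint stands for the part that bears it (a point fixed in the world has none). Each returns a list of dicts, best first, with "p" (0 to 1); they miss things now and then, are a little off and sometimes report something else, mostly with a low value. They report only what shows in the picture. A call takes as long as a camera call. They do not tell look-alikes from the thing itself.
- cams.boxes_of(camera, thing): "rect" ([centre column, centre row, width, height] in pixels, round what is visible of it).
- cams.cut_out(camera, thing): "pixels" (420x560 bool, what is visible of it) and "rect" ([centre column, centre row, width, height] in pixels, round what is visible of it).
The state is a dict: "t": time; "qpos": joint angles; "qvel": joint speeds; "joint_torque": joint torques, N m; "ee_pos": TCP position; "orientation": TCP orientation; "ft_force": force on the tool from outside, world axes, zero at the start; "moment": the same for the moment, N m; "width": finger opening in mm; "grasp_force": force on a finger pad.
Only numpy, scipy, OpenCV 4.12 (cv2) and the standard library are available. Lean on these libraries where they do the work, as an engineer would, in place of code of your own. Each camera call takes 0.05 s, during which the arm holds its last target. There are 200 camera calls.

## Working session

There is one attempt and no reset: what is moved stays moved. The work goes in short steps, Python scripts to look and compute and a tool call to move; the robot and the scene stay as the last step left them, time stands still between calls to the robot, and variables do not carry over. Pictures are saved under pics/ and viewed, at most 14 in all, crops included, and the job is handed in when it is done.

Besides the shell and the picture viewer there is one more tool, called after "Emit:" as name(argument=value, ...), one argument or row to a line, values as JSON. move_arm: Moves the arm, as the interface text tells. Its arguments: {"type":"object","properties":{"steps":{"type":"array"}},"required":["steps"]}

```bash
mkdir -p pics; python3 - <<'E'
from workcell import ctrl,cams
import cv2
o=ctrl.get_obs();print(o['t'],o['ee_pos'],o['orientation'],o['width'])
for c in('scene','top'):
    d=cams.get_image(c);print(c,d['camera_matrix'].tolist(),d['xyz'],d['rotation'].tolist() if hasattr(d['rotation'],'tolist') else d['rotation'])
    cv2.imwrite(f'pics/{c}0.png',cv2.resize(d['image'][:,:,::-1],(800,600),interpolation=cv2.INTER_CUBIC))
    for n in['pot_small','pot_medium','pot_large','lid_small','lid_medium','lid_large','pan_lid_a','spice_jar','mug']:
        print(c,n,[(round(b['p'],2),[round(float(x)) for x in b['rect']]) for b in cams.boxes_of(c,n)][:4])
E
```

```text
0.0 [ 236.72603065 -577.83408941  221.90092151] [-3.08096917e+00 -6.06560063e-01  4.56368688e-04] 87.75954635726694
scene [[510.1232768067449, 0.0, 279.2723526676134], [0.0, 510.1232768067449, 212.13604091461522], [0.0, 0.0, 1.0]] [1144.49732834  687.67497824  809.08045889] [-1.0148997273384197, -2.3565956940409905, 1.1424906142441582]
scene pot_small [(0.56, [273, 219, 28, 36])]
scene pot_medium [(0.61, [241, 270, 44, 54])]
scene pot_large [(0.89, [300, 290, 60, 69]), (0.7, [319, 248, 46, 31])]
scene lid_small [(0.73, [228, 163, 27, 16]), (0.55, [236, 194, 50, 28])]
scene lid_medium [(0.79, [318, 244, 43, 29])]
scene lid_large [(0.98, [184, 251, 53, 42]), (0.65, [255, 136, 36, 28])]
scene pan_lid_a [(0.67, [386, 262, 37, 27]), (0.6, [169, 179, 41, 17])]
scene spice_jar [(0.88, [171, 203, 21, 37])]
scene mug [(0.91, [376, 308, 37, 55]), (0.21, [232, 195, 47, 28])]
top [[514.267887690415, 0.0, 271.562580874689], [0.0, 514.267887690415, 212.69162191650125], [0.0, 0.0, 1.0]] [ 307.29264782    5.48197863 1300.60876344] [-2.1605815928784224, 2.159305327329388, -0.11300335570262535]
top pot_small [(0.7, [274, 206, 36, 26])]
top pot_medium [(0.69, [245, 135, 40, 44])]
top pot_large [(0.6, [193, 151, 48, 48])]
top lid_small [(0.84, [392, 247, 28, 35])]
top lid_medium [(0.79, [224, 213, 38, 44]), (0.18, [169, 239, 34, 32])]
top lid_large [(0.97, [414, 313, 48, 51]), (0.88, [307, 125, 49, 43]), (0.84, [341, 216, 50, 49]), (0.41, [247, 136, 37, 46])]
top pan_lid_a [(0.81, [168, 241, 36, 28]), (0.67, [413, 185, 44, 42]), (0.53, [275, 204, 32, 26])]
top spice_jar [(0.98, [364, 150, 23, 20])]
top mug [(0.75, [134, 172, 34, 41])]
```

View pics/top0.png

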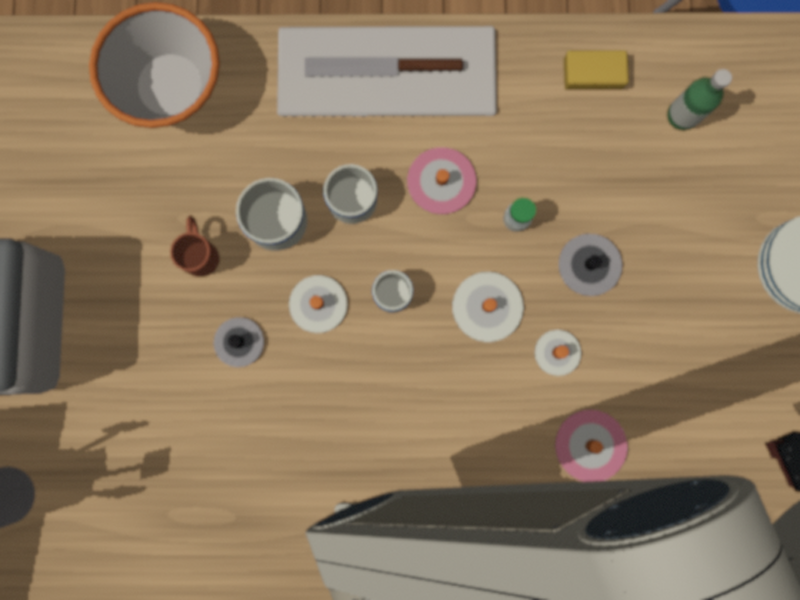

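View pics/scene0.png

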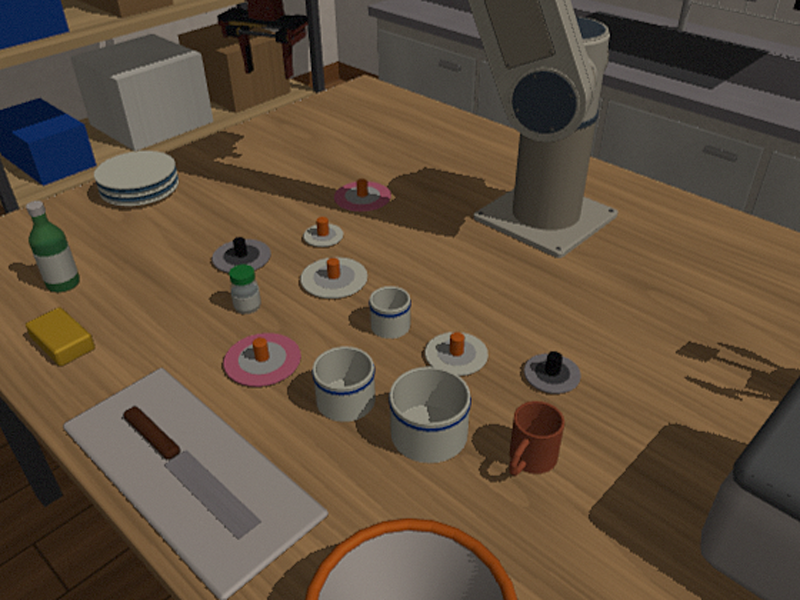

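Candidates in the top view (800x600): orange-knobbed discs at (317,304), (488,306) and (558,352) have white rims. The ones at (442,180) and (592,446) are pink-rimmed, so they are not meant. The discs at (239,341) and (590,264) are black-knobbed pan lids. The pots are at (270,213) large, (350,193) medium and (393,291) small. I'll fit the known shapes to the masks in both cameras and make the confirming crop.

```bash
cat > h.py <<'E'
import numpy as np,cv2
from scipy.optimize import minimize
from workcell import ctrl,cams
PARTS={'pot_small':[(34,0,60)],'pot_medium':[(45,0,70)],'pot_large':[(56,0,80)],
'lid_small':[(40,5,9),(12,9,44)],'lid_medium':[(51,5,9),(12,9,44)],'lid_large':[(62,5,9),(12,9,44)]}
A=np.linspace(0,2*np.pi,60,endpoint=False)
def proj(d,P):
    R=d['rotation'];R=cv2.Rodrigues(np.array(R,float))[0] if np.size(R)==3 else np.array(R)
    q=(np.asarray(P,float)-d['xyz'])@R; q=q@np.array(d['camera_matrix']).T
    return q[:,:2]/q[:,2:]
def sil(d,n,x,y,z0=0):
    m=np.zeros((420,560),np.uint8)
    for r,a,b in PARTS[n]:
        P=[(x+r*np.cos(t),y+r*np.sin(t),z+z0) for z in(a,b) for t in A]
        h=cv2.convexHull(proj(d,P).astype(np.float32))
        cv2.fillPoly(m,[np.round(h*16).astype(np.int32)],255,cv2.LINE_AA,4)
    return m/255.
def fit(d,n,mask,x0,z0=0):
    f=lambda v:-(np.minimum(s:=sil(d,n,*v,z0),mask).sum()/np.maximum(s,mask).sum())
    best=minimize(f,x0,method='Nelder-Mead',options=dict(initial_simplex=np.array(x0)+[[-8,-8],[10,0],[0,10]],xatol=.1,fatol=1e-4))
    return best.x,-best.fun
def ground(d,u,z):
    R=d['rotation'];R=cv2.Rodrigues(np.array(R,float))[0] if np.size(R)==3 else np.array(R)
    r=R@np.linalg.inv(d['camera_matrix'])@[u[0],u[1],1.];c=np.array(d['xyz']);return (c+r*(z-c[2])/r[2])[:2]
E
python3 - <<'E'
from h import *
T=cams.get_image('top');S=cams.get_image('scene')
exp={'pot_small':(275,204),'pot_medium':(245,135),'pot_large':(189,149),'lid_small':(391,247),'lid_medium':(222,213),'lid_large':(342,215)}
for n,u in exp.items():
    z=PARTS[n][0][2]; g=ground(T,u,z)
    for c,d in(('top',T),('scene',S)):
        px=proj(d,[(g[0],g[1],z)])[0]
        names=[n]+[m for m in PARTS if m[:3]==n[:3] and m!=n]
        cand=[(b['p'],m,b['pixels']) for m in names for b in cams.cut_out(c,m) if np.hypot(*(np.array(b['rect'][:2])-px))<14]
        if not cand: print(n,c,'none');continue
        for p,m,k in sorted(cand,key=lambda t:-fit(d,n,t[2]*1.,g)[1])[:1]:
            x,i=fit(d,n,k*1.,g);print(n,c,m,round(p,2),np.round(g),x.round(1),round(i,3))
im=T['image'][100:290,110:450,::-1]
cv2.imwrite('pics/crop1.png',cv2.resize(im,(800,447),interpolation=cv2.INTER_CUBIC))
E
```

```text
pot_small top pot_small 0.87 [468.   7.] [472.2   8.5] 0.923
pot_small scene pot_small 0.81 [468.   7.] [473.2  10.7] 0.938
pot_medium top pot_medium 0.61 [638.  80.] [644.7  82.2] 0.932
pot_medium scene none
pot_large top pot_large 0.62 [600. 215.] [605.2 218.1] 0.951
pot_large scene none
lid_small top none
lid_small scene none
lid_medium top lid_medium 0.69 [452. 141.] [455.  141.3] 0.95
lid_medium scene lid_medium 0.72 [452. 141.] [453.5 144.1] 0.902
lid_large top lid_large 0.93 [ 447. -162.] [ 450.  -159.2] 0.942
lid_large scene lid_large 0.55 [ 447. -162.] [ 449.4 -159.9] 0.866
```

View pics/crop1.png

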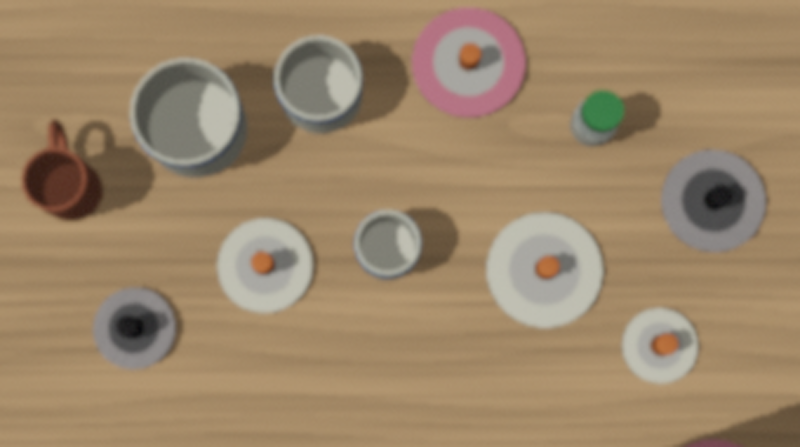

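The crop confirms the white orange-knobbed lids: large at (545,268), about 117 px across; medium at (264,264), about 97 px; small at (660,345), about 76 px. Those widths are in the ratio 124:102:80. Next I'll refine with the knobs' orange colour and a looser mask search.

```bash
python3 - <<'E'
from h import *
T=cams.get_image('top');S=cams.get_image('scene')
PARTS['knob']=[(12,9,44)]
for n,g in {'lid_small':(366,-285),'lid_medium':(455,142),'lid_large':(450,-159)}.items():
  for c,d in(('top',T),('scene',S)):
    hsv=cv2.cvtColor(d['image'],cv2.COLOR_RGB2HSV)
    m=((hsv[...,0]<14)&(hsv[...,1]>140)&(hsv[...,2]>90)).astype(np.uint8)
    _,L,st,ce=cv2.connectedComponentsWithStats(m)
    px=proj(d,[(*g,30)])[0];i=1+np.argmin(np.hypot(*(ce[1:]-px).T))
    x,q=fit(d,'knob',(L==i)*1.,g);print(n,c,'knob',st[i][4],np.round(ce[i]-px),x.round(1),round(q,2))
for n,g in {'pot_medium':(643,81),'pot_large':(604,217),'pot_small':(472,9),'lid_small':(366,-285)}.items():
  for c,d in(('top',T),('scene',S)):
    h=[(fit(d,n,b['pixels']*1.,g),m) for m in PARTS if m[:3]==n[:3] for b in cams.cut_out(c,m) if np.hypot(*(np.array(b['rect'][:2])-proj(d,[(*g,30)])[0]))<20]
    if h: h=max(h,key=lambda t:t[0][1]);print(n,c,h[1],h[0][0].round(1),round(h[0][1],3))
E
```

```text
lid_small top knob 57 [-1. -1.] [ 368.5 -283.7] 0.44
lid_small scene knob 78 [2. 1.] [ 363.2 -284.7] 0.53
lid_medium top knob 52 [1. 0.] [453.8 137.6] 0.45
lid_medium scene knob 106 [ 1. -0.] [453.  142.2] 0.5
lid_large top knob 56 [1. 0.] [ 447.1 -158. ] 0.47
lid_large scene knob 89 [1. 0.] [ 449.4 -158.3] 0.53
pot_medium top pot_medium [644.7  80.8] 0.922
pot_large top pot_large [607.6 218.3] 0.939
pot_large scene pot_large [608.  219.2] 0.945
pot_small top pot_small [472.3   9.1] 0.915
pot_small scene pot_small [471.4   9.7] 0.799
lid_small top lid_small [ 370.5 -281.9] 0.871
lid_small scene lid_small [ 366.8 -278.8] 0.753
```

Emit:
move_arm(
  steps=[
    [[0.89, -0.77, 0], 0, 0],
    [[0.89, -0.77, 0], 0, 0],
    [[0.89, -0.77, 0], 0, 0],
    [[0.89, -0.77, 0], 0, 0],
    [[0.89, -0.77, 0], 0, 0],
    [[0.89, -0.77, 0], 0, 0],
    [[0.89, -0.77, 0], 0, 0],
    [[0.89, -0.77, 0], 0, 0],
    [[0.89, -0.77, 0], 0, 0],
    [[0.89, -0.77, 0], 0, 0],
    [[0.89, -0.77, 0], 0, 0],
    [[0.89, -0.77, 0], 0, 0],
    [[0.89, -0.77, 0], 0, 0],
    [[0.89, -0.77, 0], 0, 0],
    [[0.89, -0.77, 0], 0, 0],
    [[0.89, -0.77, 0], 0, 0],
    [[0, 0, 0], 0, 0],
    [[0, 0, 0], 0, 0],
  ],
)

```text
t: 5.7
ee_pos: [450.1, -157.3, 222.8]
orientation: [3.081, 0.612, 0.0]
ft_force: [-0.1, 0.1, -0.3]
width: 88.1
grasp_force: 0.0
```

```bash
cat >> h.py <<'E'
def rel(x,y,z):
    o=ctrl.get_obs();R=cv2.Rodrigues(np.array(o['orientation']))[0]
    p=o['ee_pos'];print('t',round(o['t'],2),'tcp',np.round(p,1),'w',round(o['width'],1),'grip',o['grasp_force'],'F',np.round(o['ft_force'],1),'zaxis',R[:,2].round(3))
    print('units',(R.T@(np.array([x,y,z])-p)/25).round(2))
def wrist(name,pts):
    o=ctrl.get_obs();d=cams.get_image('wrist');M=np.array(d['mount']);K=np.array(d['camera_matrix'])
    R=cv2.Rodrigues(np.array(o['orientation']))[0];im=d['image'][:,:,::-1].copy()
    for P in pts:
        q=np.linalg.inv(M)@np.r_[R.T@(np.array(P)-o['ee_pos']),1];th=np.arctan2(np.hypot(q[0],q[1]),q[2]);k=q[:2]/np.hypot(*q[:2])*th
        u=(K[0,0]*k[0]+K[0,2],K[1,1]*k[1]+K[1,2]);print('px',np.round(u,1));cv2.drawMarker(im,tuple(int(round(v)) for v in u),(255,0,0),0,8,1)
    cv2.imwrite(f'pics/{name}.png',im)
E
python3 - <<'E'
from h import *
rel(449.5,-159,18)
c=(449.5,-159)
wrist('w1',[(*c,44)]+[(c[0]+62*np.cos(a),c[1]+62*np.sin(a),9) for a in np.arange(0,6.2,.6)])
E
```

```text
t 5.7 tcp [ 450.1 -157.3  222.8] w 88.1 grip 0.0 F [-0.1  0.1 -0.3] zaxis [ 0. -0. -1.]
units [-0.05  0.05  8.19]
px [281.2 186.3]
px [301.7 131.7]
px [270.  128.7]
px [242.5 144.4]
px [229.3 172.3]
px [234.5 202.1]
px [255.3 223.6]
px [284.6 230.2]
px [312.7 219.9]
px [330.5 195.8]
px [331.6 165.5]
px [314.6 139.5]
```

View pics/w1.png

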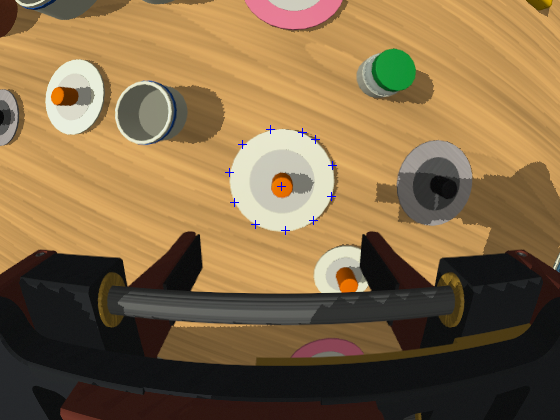

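The overlay matches: the white disc is centred on (281,186) with the orange knob under the marker. Descending to grip it.

Emit:
move_arm(
  steps=[
    [[-0.05, 0.05, 0.9], 0, 0],
    [[0, 0, 0.9], 0, 0],
    [[0, 0, 0.9], 0, 0],
    [[0, 0, 0.9], 0, 0],
    [[0, 0, 0.9], 0, 0],
    [[0, 0, 0.9], 0, 0],
    [[0, 0, 0.9], 0, 0],
    [[0, 0, 0.8], 0, 0],
    [[0, 0, 0.6], 0, 0],
    [[0, 0, 0.45], 0, 0],
    [[0, 0, 0], 0, 0],
    [[0, 0, 0], 0, 1],
    [[0, 0, 0], 0, 1],
    [[0, 0, 0], 0, 1],
    [[0, 0, 0], 0, 1],
    [[0, 0, 0], 0, 1],
    [[0, 0, 0], 0, 1],
    [[0, 0, 0], 0, 1],
    [[0, 0, 0], 0, 1],
    [[0, 0, 0], 0, 1],
  ],
)

```text
t: 7.42
ee_pos: [449.0, -159.9, 19.0]
orientation: [3.082, 0.607, 0.0]
ft_force: [0.5, 0.3, -0.7]
width: 31.2
grasp_force: 0.0
```

Emit:
move_arm(
  steps=[
    [[0, 0, 0], 0, 1],
    [[0, 0, 0], 0, 1],
    [[0, 0, 0], 0, 1],
    [[0, 0, 0], 0, 1],
    [[0, 0, 0], 0, 1],
    [[0, 0, -0.3], 0, 1],
    [[0, 0, -0.7], 0, 1],
    [[0, 0, -1], 0, 1],
    [[0, 0, -1], 0, 1],
    [[0, 0, -1], 0, 1],
    [[0, 0, -1], 0, 1],
    [[0, 0, -1], 0, 1],
    [[0, 0, -0.7], 0, 1],
    [[0, 0, -0.3], 0, 1],
    [[0, 0, 0], 0, 1],
  ],
)

```text
t: 8.67
ee_pos: [449.8, -160.4, 195.7]
orientation: [3.08, 0.606, 0.005]
ft_force: [-0.6, -0.2, -2.2]
width: 23.4
grasp_force: 30.0
```

```bash
python3 - <<'E'
from h import *
rel(607,218.5,194)
E
```

```text
t 8.67 tcp [ 449.8 -160.4  195.7] w 23.4 grip 29.999712109565735 F [-0.6 -0.2 -2.2] zaxis [ 0.003 -0.001 -1.   ]
units [ 11.56 -11.64   0.07]
```

Emit:
move_arm(
  steps=[
    [[0.4, -0.4, 0], 0, 1],
    [[0.83, -0.83, 0], 0, 1],
    [[0.83, -0.83, 0], 0, 1],
    [[0.83, -0.83, 0], 0, 1],
    [[0.83, -0.83, 0], 0, 1],
    [[0.83, -0.83, 0], 0, 1],
    [[0.83, -0.83, 0], 0, 1],
    [[0.83, -0.83, 0], 0, 1],
    [[0.83, -0.83, 0], 0, 1],
    [[0.83, -0.83, 0], 0, 1],
    [[0.83, -0.83, 0], 0, 1],
    [[0.83, -0.83, 0], 0, 1],
    [[0.83, -0.83, 0], 0, 1],
    [[0.83, -0.83, 0], 0, 1],
    [[0.37, -0.45, 0], 0, 1],
    [[0, 0, 0], 0, 1],
    [[0, 0, 0], 0, 1],
    [[0, 0, 0], 0, 1],
  ],
)

```text
t: 10.17
ee_pos: [605.0, 217.6, 192.8]
orientation: [3.082, 0.606, -0.004]
ft_force: [0.1, 0.5, -1.7]
width: 23.5
grasp_force: 30.0
```

```bash
python3 - <<'E'
from h import *
rel(607,218.5,94)
d=cams.get_image('scene');p=ctrl.get_obs()['ee_pos']
im=d['image'][:,:,::-1].copy()
z=p[2]-19+0.
PARTS['pot_large']=[(56,80,80)];PARTS['L']=[(62,z+6,z+10)]
for n,c in(('pot_large',(607,218.5)),('L',p[:2])):
    k,_=cv2.findContours((sil(d,n,*c)>.5).astype(np.uint8),0,1);cv2.drawContours(im,k,-1,(255,0,255),1)
cv2.imwrite('pics/s2.png',cv2.resize(im[100:380,160:460],(800,600)[:1]+(600,),interpolation=cv2.INTER_CUBIC))
E
```

```text
t 10.17 tcp [605.  217.6 192.8] w 23.5 grip 29.999563694000244 F [ 0.1  0.5 -1.7] zaxis [-0.002 -0.001 -1.   ]
units [ 0.1  -0.    3.95]
```

View pics/s2.png

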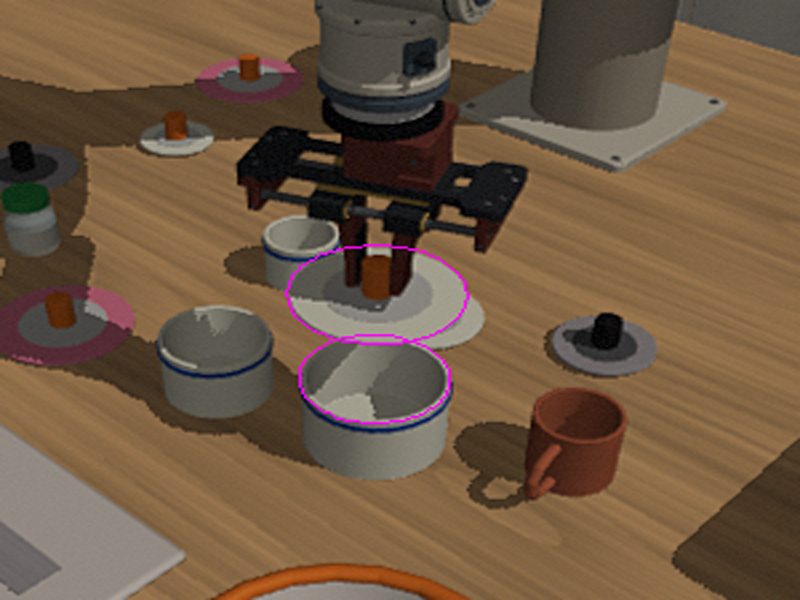

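The lid hangs level above the large pot and both overlays fit: rim at (375,380), lid at (378,294). Lowering.

Emit:
move_arm(
  steps=[
    [[0.1, 0, 0.4], 0, 1],
    [[0, 0, 0.7], 0, 1],
    [[0, 0, 0.7], 0, 1],
    [[0, 0, 0.7], 0, 1],
    [[0, 0, 0.5], 0, 1],
    [[0, 0, 0.4], 0, 1],
    [[0, 0, 0.2], 0, 1],
    [[0, 0, 0.15], 0, 1],
    [[0, 0, 0.1], 0, 1],
    [[0, 0, 0.08], 0, 1],
    [[0, 0, 0], 0, 1],
    [[0, 0, 0], 0, 1],
  ],
)

```text
t: 11.22
ee_pos: [608.7, 219.9, 96.2]
orientation: [-3.082, -0.607, -0.001]
ft_force: [0.7, 0.5, -1.3]
width: 23.2
grasp_force: 30.0
```

Emit:
move_arm(
  steps=[
    [[0, 0, 0.06], 0, 1],
    [[0, 0, 0], 0, 1],
    [[0, 0, 0], 0, 1],
  ],
)

```text
t: 11.47
ee_pos: [608.4, 219.8, 94.4]
orientation: [-3.082, -0.607, -0.0]
ft_force: [0.7, -0.2, -0.9]
width: 23.5
grasp_force: 30.0
```

```bash
python3 - <<'E'
from h import *
rel(607,218.5,94)
E
```

```text
t 11.47 tcp [608.4 219.8  94.4] w 23.5 grip 29.99968260526657 F [ 0.7 -0.2 -0.9] zaxis [ 0.  0. -1.]
units [-0.07  0.03  0.01]
```

Emit:
move_arm(
  steps=[
    [[0, 0, 0.05], 0, 1],
    [[0, 0, 0], 0, 1],
    [[0, 0, 0], 0, 1],
  ],
)

```text
t: 11.72
ee_pos: [608.6, 219.9, 93.9]
orientation: [-3.082, -0.607, -0.001]
ft_force: [-1.5, 0.3, 6.4]
width: 23.7
grasp_force: 30.0
```

Contact (6.4 N up). Releasing and rising.

Emit:
move_arm(
  steps=[
    [[0, 0, 0], 0, 0.4],
    [[0, 0, 0], 0, 0.4],
    [[0, 0, 0], 0, 0.4],
    [[0, 0, 0], 0, 0.4],
    [[0, 0, 0], 0, 0.4],
    [[0, 0, 0], 0, 0.4],
    [[0, 0, -0.5], 0, 0.4],
    [[0, 0, -1], 0, 0.4],
    [[0, 0, -1], 0, 0.4],
    [[0, 0, -1], 0, 0.4],
    [[0, 0, -0.5], 0, 0.4],
    [[0, 0, 0], 0, 0.4],
  ],
)

```text
t: 12.72
ee_pos: [610.4, 220.5, 197.0]
orientation: [-3.082, -0.607, -0.01]
ft_force: [-1.0, -0.1, -1.0]
width: 53.1
grasp_force: 0.0
```

```bash
python3 - <<'E'
from h import *
rel(454,142,194)
E
```

```text
t 12.72 tcp [610.4 220.5 197. ] w 53.1 grip 0.0 F [-1.  -0.1 -1. ] zaxis [ 0.006  0.002 -1.   ]
units [-6.98  0.53  0.08]
```

Emit:
move_arm(
  steps=[
    [[-0.3, 0, 0], 0, 0.4],
    [[-0.9, 0.07, 0], 0, 0.4],
    [[-0.9, 0.07, 0], 0, 0.4],
    [[-0.9, 0.07, 0], 0, 0.4],
    [[-0.9, 0.07, 0], 0, 0.4],
    [[-0.9, 0.07, 0], 0, 0.4],
    [[-0.9, 0.07, 0], 0, 0.4],
    [[-0.9, 0.07, 0], 0, 0.4],
    [[-0.35, 0.05, 0], 0, 0.4],
    [[0, 0, 0], 0, 0.4],
    [[0, 0, 0], 0, 0.4],
    [[0, 0, 0], 0, 0.4],
  ],
)

```text
t: 13.72
ee_pos: [453.8, 141.8, 192.8]
orientation: [-3.082, -0.607, -0.001]
ft_force: [-0.0, 0.3, -0.6]
width: 52.5
grasp_force: 0.0
```

```bash
python3 - <<'E'
from h import *
rel(454,142,18)
c=(454,142)
wrist('w2',[(*c,44)]+[(c[0]+51*np.cos(a),c[1]+51*np.sin(a),9) for a in np.arange(0,6.2,.6)]+[(607,218.5,119)])
E
```

```text
t 13.72 tcp [453.8 141.8 192.8] w 52.5 grip 0.0 F [-0.   0.3 -0.6] zaxis [ 0.001  0.    -1.   ]
units [ 0.01 -0.    6.99]
px [279.9 191. ]
px [298.1 140.7]
px [269.8 138.2]
px [245.4 152.1]
px [233.7 177. ]
px [238.3 203.6]
px [257.  222.8]
px [283.2 228.6]
px [308.3 219.3]
px [324.2 197.7]
px [325.  170.6]
px [309.7 147.5]
px [262.1 -11.7]
```

View pics/w2.png

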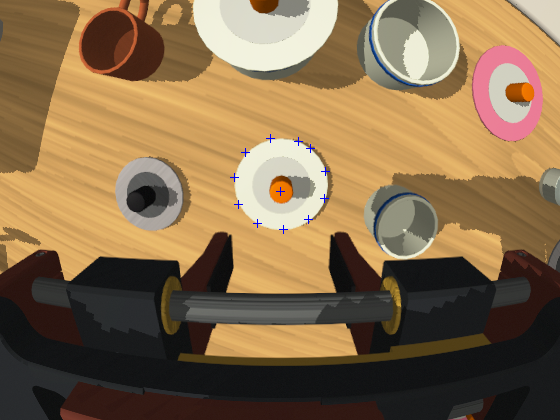

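The medium lid's knob is at (280,191), right under the marker, and the large lid sits flat on its pot at the top. Descending.

Emit:
move_arm(
  steps=[
    [[0, 0, 0.5], 0, 0.4],
    [[0, 0, 0.9], 0, 0.4],
    [[0, 0, 0.9], 0, 0.4],
    [[0, 0, 0.9], 0, 0.4],
    [[0, 0, 0.9], 0, 0.4],
    [[0, 0, 0.9], 0, 0.4],
    [[0, 0, 0.9], 0, 0.4],
    [[0, 0, 0.7], 0, 0.4],
    [[0, 0, 0.35], 0, 0.4],
    [[0, 0, 0], 0, 0.4],
    [[0, 0, 0], 0, 1],
    [[0, 0, 0], 0, 1],
    [[0, 0, 0], 0, 1],
    [[0, 0, 0], 0, 1],
    [[0, 0, 0], 0, 1],
    [[0, 0, 0], 0, 1],
    [[0, 0, 0], 0, 1],
    [[0, 0, 0], 0, 1],
  ],
)

```text
t: 15.27
ee_pos: [453.3, 141.6, 20.0]
orientation: [-3.082, -0.607, -0.002]
ft_force: [-0.7, 0.2, 7.2]
width: 23.6
grasp_force: 30.0
```

Emit:
move_arm(
  steps=[
    [[0, 0, 0], 0, 1],
    [[0, 0, -0.3], 0, 1],
    [[0, 0, -0.7], 0, 1],
    [[0, 0, -1], 0, 1],
    [[0, 0, -1], 0, 1],
    [[0, 0, -1], 0, 1],
    [[0, 0, -1], 0, 1],
    [[0, 0, -1], 0, 1],
    [[0, 0, -0.7], 0, 1],
    [[0, 0, -0.3], 0, 1],
    [[0, 0, 0], 0, 1],
    [[0, 0, 0], 0, 1],
  ],
)

```text
t: 16.27
ee_pos: [452.3, 141.3, 194.0]
orientation: [-3.082, -0.607, -0.0]
ft_force: [-0.6, -0.4, -0.7]
width: 23.4
grasp_force: 30.0
```

```bash
python3 - <<'E'
from h import *
rel(645,82,194)
E
```

```text
t 16.27 tcp [452.3 141.3 194. ] w 23.4 grip 29.999776482582092 F [-0.6 -0.4 -0.7] zaxis [ 0.  0. -1.]
units [ 6.23  5.12 -0.  ]
```

Emit:
move_arm(
  steps=[
    [[0.2, 0.16, 0], 0, 1],
    [[0.65, 0.54, 0], 0, 1],
    [[0.65, 0.54, 0], 0, 1],
    [[0.65, 0.54, 0], 0, 1],
    [[0.65, 0.54, 0], 0, 1],
    [[0.65, 0.54, 0], 0, 1],
    [[0.65, 0.54, 0], 0, 1],
    [[0.65, 0.54, 0], 0, 1],
    [[0.65, 0.54, 0], 0, 1],
    [[0.65, 0.54, 0], 0, 1],
    [[0.18, 0.1, 0], 0, 1],
    [[0, 0, 0], 0, 1],
    [[0, 0, 0], 0, 1],
    [[0, 0, 0], 0, 1],
  ],
)

```text
t: 17.43
ee_pos: [644.0, 82.2, 193.2]
orientation: [-3.082, -0.607, 0.004]
ft_force: [0.2, 0.2, 0.0]
width: 23.2
grasp_force: 30.0
```

```bash
python3 - <<'E'
from h import *
rel(645,82,84)
d=cams.get_image('scene');p=ctrl.get_obs()['ee_pos']
im=d['image'][:,:,::-1].copy()
z=p[2]-19
PARTS['P']=[(45,70,70)];PARTS['L']=[(51,z+5,z+9)];PARTS['B']=[(62,80,84)]
for n,c in(('P',(645,82)),('L',p[:2]),('B',(608,219.5))):
    k,_=cv2.findContours((sil(d,n,*c)>.5).astype(np.uint8),0,1);cv2.drawContours(im,k,-1,(255,0,255),1)
cv2.imwrite('pics/s3.png',cv2.resize(im[100:380,160:460],(800,600)[:1]+(600,),interpolation=cv2.INTER_CUBIC))
E
```

```text
t 17.43 tcp [644.   82.2 193.2] w 23.2 grip 29.999905228614807 F [0.2 0.2 0. ] zaxis [-0.002 -0.    -1.   ]
units [0.04 0.03 4.37]
```

View pics/s3.png

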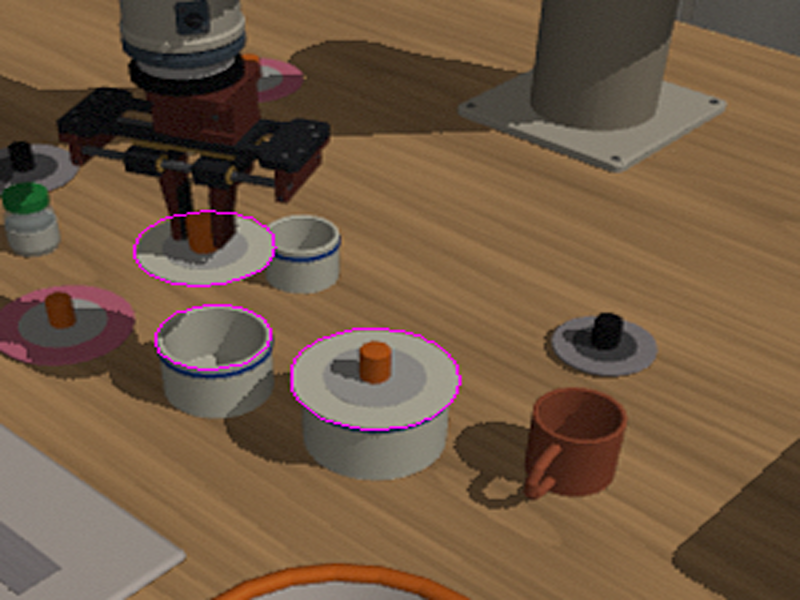

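The large lid is home: its outline at seated height coincides at (375,380). The medium lid hangs over its pot at (213,338). Lowering.

Emit:
move_arm(
  steps=[
    [[0.03, 0.03, 0.4], 0, 1],
    [[0, 0, 0.8], 0, 1],
    [[0, 0, 0.8], 0, 1],
    [[0, 0, 0.8], 0, 1],
    [[0, 0, 0.6], 0, 1],
    [[0, 0, 0.4], 0, 1],
    [[0, 0, 0.25], 0, 1],
    [[0, 0, 0.15], 0, 1],
    [[0, 0, 0.08], 0, 1],
    [[0, 0, 0.05], 0, 1],
    [[0, 0, 0], 0, 1],
    [[0, 0, 0], 0, 1],
    [[0, 0, 0], 0, 1],
  ],
)

```text
t: 18.57
ee_pos: [646.8, 81.7, 86.6]
orientation: [3.082, 0.607, 0.002]
ft_force: [0.5, -1.0, -0.0]
width: 23.2
grasp_force: 30.0
```

Emit:
move_arm(
  steps=[
    [[0, 0, 0.06], 0, 1],
    [[0, 0, 0], 0, 1],
    [[0, 0, 0], 0, 1],
  ],
)

```text
t: 18.82
ee_pos: [646.9, 81.7, 85.1]
orientation: [3.082, 0.607, 0.002]
ft_force: [-0.0, -0.1, 3.4]
width: 23.2
grasp_force: 30.0
```

Emit:
move_arm(
  steps=[
    [[0, 0, 0.03], 0, 1],
    [[0, 0, 0], 0, 1],
    [[0, 0, 0], 0, 0.4],
    [[0, 0, 0], 0, 0.4],
    [[0, 0, 0], 0, 0.4],
    [[0, 0, 0], 0, 0.4],
    [[0, 0, 0], 0, 0.4],
    [[0, 0, 0], 0, 0.4],
    [[0, 0, -0.5], 0, 0.4],
    [[0, 0, -1], 0, 0.4],
    [[0, 0, -1], 0, 0.4],
    [[0, 0, -1], 0, 0.4],
    [[0, 0, -0.8], 0, 0.4],
    [[0, 0, 0], 0, 0.4],
    [[0, 0, 0], 0, 0.4],
  ],
)

```text
t: 20.07
ee_pos: [647.1, 81.7, 193.0]
orientation: [3.082, 0.607, 0.005]
ft_force: [0.3, 0.2, -0.4]
width: 52.8
grasp_force: 0.0
```

```bash
python3 - <<'E'
from h import *
rel(368,-283,194)
E
```

```text
t 20.07 tcp [647.1  81.7 193. ] w 52.8 grip 0.0 F [ 0.3  0.2 -0.4] zaxis [ 0.003  0.    -1.   ]
units [-15.86   9.27  -0.08]
```

Emit:
move_arm(
  steps=[
    [[-0.45, 0.25, 0], 0, 0.4],
    [[-0.9, 0.53, 0], 0, 0.4],
    [[-0.9, 0.53, 0], 0, 0.4],
    [[-0.9, 0.53, 0], 0, 0.4],
    [[-0.9, 0.53, 0], 0, 0.4],
    [[-0.9, 0.53, 0], 0, 0.4],
    [[-0.9, 0.53, 0], 0, 0.4],
    [[-0.9, 0.53, 0], 0, 0.4],
    [[-0.9, 0.53, 0], 0, 0.4],
    [[-0.9, 0.53, 0], 0, 0.4],
    [[-0.9, 0.53, 0], 0, 0.4],
    [[-0.9, 0.53, 0], 0, 0.4],
    [[-0.9, 0.53, 0], 0, 0.4],
    [[-0.9, 0.53, 0], 0, 0.4],
    [[-0.9, 0.53, 0], 0, 0.4],
    [[-0.9, 0.53, 0], 0, 0.4],
    [[-0.9, 0.53, 0], 0, 0.4],
    [[-0.9, 0.53, 0], 0, 0.4],
    [[-0.1, 0, 0], 0, 0.4],
    [[0, 0, 0], 0, 0.4],
  ],
)

```text
t: 21.73
ee_pos: [365.2, -282.8, 189.9]
orientation: [-3.081, -0.602, 0.003]
ft_force: [0.3, 0.3, -0.4]
width: 52.8
grasp_force: 0.0
```

```bash
python3 - <<'E'
from h import *
rel(368,-283,18)
c=(368,-283)
wrist('w3',[(*c,44)]+[(c[0]+40*np.cos(a),c[1]+40*np.sin(a),9) for a in np.arange(0,6.2,.6)])
E
```

```text
t 21.73 tcp [ 365.2 -282.8  189.9] w 52.8 grip 0.0 F [ 0.3  0.3 -0.4] zaxis [-0.002  0.002 -1.   ]
units [0.11 0.07 6.88]
px [281.7 189. ]
px [295.9 147.9]
px [273.5 145.9]
px [254.2 157. ]
px [244.9 176.6]
px [248.5 197.8]
px [263.4 213.1]
px [284.3 217.7]
px [304.3 210.2]
px [316.8 192.9]
px [317.2 171.4]
px [305.  153.2]
```

View pics/w3.png

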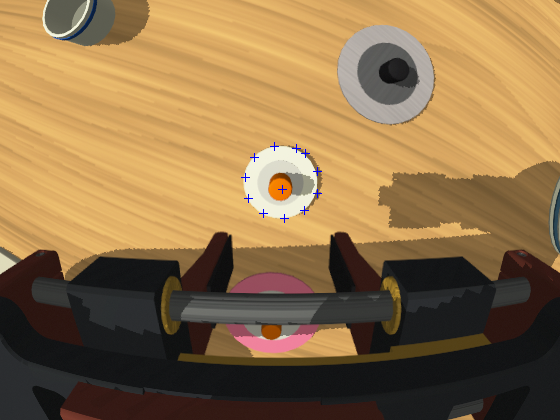

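The small white lid's knob is at (281,188), on the marker. The pink lid at (272,315) stays clear. Descending.

Emit:
move_arm(
  steps=[
    [[0.05, 0.05, 0.5], 0, 0.4],
    [[0, 0, 0.9], 0, 0.4],
    [[0, 0, 0.9], 0, 0.4],
    [[0, 0, 0.9], 0, 0.4],
    [[0, 0, 0.9], 0, 0.4],
    [[0, 0, 0.9], 0, 0.4],
    [[0, 0, 0.9], 0, 0.4],
    [[0, 0, 0.7], 0, 0.4],
    [[0, 0, 0.3], 0, 0.4],
    [[0, 0, 0], 0, 0.4],
    [[0, 0, 0], 0, 1],
    [[0, 0, 0], 0, 1],
    [[0, 0, 0], 0, 1],
    [[0, 0, 0], 0, 1],
    [[0, 0, 0], 0, 1],
    [[0, 0, 0], 0, 1],
    [[0, 0, 0], 0, 1],
    [[0, 0, 0], 0, 1],
    [[0, 0, 0], 0, 1],
  ],
)

```text
t: 23.37
ee_pos: [369.3, -283.7, 19.4]
orientation: [3.082, 0.606, 0.001]
ft_force: [-0.9, 2.1, 7.5]
width: 23.3
grasp_force: 30.0
```

Emit:
move_arm(
  steps=[
    [[0, 0, 0], 0, 1],
    [[0, 0, -0.3], 0, 1],
    [[0, 0, -0.7], 0, 1],
    [[0, 0, -1], 0, 1],
    [[0, 0, -1], 0, 1],
    [[0, 0, -1], 0, 1],
    [[0, 0, -1], 0, 1],
    [[0, 0, -1], 0, 1],
    [[0, 0, -0.7], 0, 1],
    [[0, 0, -0.3], 0, 1],
    [[0, 0, 0], 0, 1],
    [[0, 0, 0], 0, 1],
  ],
)

```text
t: 24.37
ee_pos: [368.8, -283.4, 193.5]
orientation: [3.082, 0.607, 0.0]
ft_force: [0.3, 0.8, -0.5]
width: 23.4
grasp_force: 30.0
```

```bash
python3 - <<'E'
from h import *
rel(472.5,9.5,194)
E
```

```text
t 24.37 tcp [ 368.8 -283.4  193.5] w 23.4 grip 29.99987304210663 F [ 0.3  0.8 -0.5] zaxis [ 0. -0. -1.]
units [ 8.28 -9.27 -0.02]
```

Emit:
move_arm(
  steps=[
    [[0.35, -0.4, 0], 0, 1],
    [[0.7, -0.79, 0], 0, 1],
    [[0.7, -0.79, 0], 0, 1],
    [[0.7, -0.79, 0], 0, 1],
    [[0.7, -0.79, 0], 0, 1],
    [[0.7, -0.79, 0], 0, 1],
    [[0.7, -0.79, 0], 0, 1],
    [[0.7, -0.79, 0], 0, 1],
    [[0.7, -0.79, 0], 0, 1],
    [[0.7, -0.79, 0], 0, 1],
    [[0.7, -0.79, 0], 0, 1],
    [[0.7, -0.79, 0], 0, 1],
    [[0.23, -0.18, 0], 0, 1],
    [[0, 0, 0], 0, 1],
    [[0, 0, 0], 0, 1],
    [[0, 0, 0], 0, 1],
  ],
)

```text
t: 25.7
ee_pos: [471.9, 8.6, 192.9]
orientation: [-3.082, -0.606, 0.003]
ft_force: [-0.4, -0.6, 0.0]
width: 23.5
grasp_force: 30.0
```

```bash
python3 - <<'E'
from h import *
rel(472.5,9.5,74)
d=cams.get_image('scene');p=ctrl.get_obs()['ee_pos']
im=d['image'][:,:,::-1].copy()
z=p[2]-19
PARTS['P']=[(34,60,60)];PARTS['L']=[(40,z+5,z+9)];PARTS['B']=[(51,70,74)]
for n,c in(('P',(472.5,9.5)),('L',p[:2]),('B',(646,82))):
    k,_=cv2.findContours((sil(d,n,*c)>.5).astype(np.uint8),0,1);cv2.drawContours(im,k,-1,(255,0,255),1)
cv2.imwrite('pics/s4.png',cv2.resize(im[100:380,160:460],(800,600)[:1]+(600,),interpolation=cv2.INTER_CUBIC))
E
```

```text
t 25.7 tcp [471.9   8.6 192.9] w 23.5 grip 29.999822974205017 F [-0.4 -0.6  0. ] zaxis [-0.002 -0.    -1.   ]
units [ 0.05 -0.02  4.76]
```

View pics/s4.png

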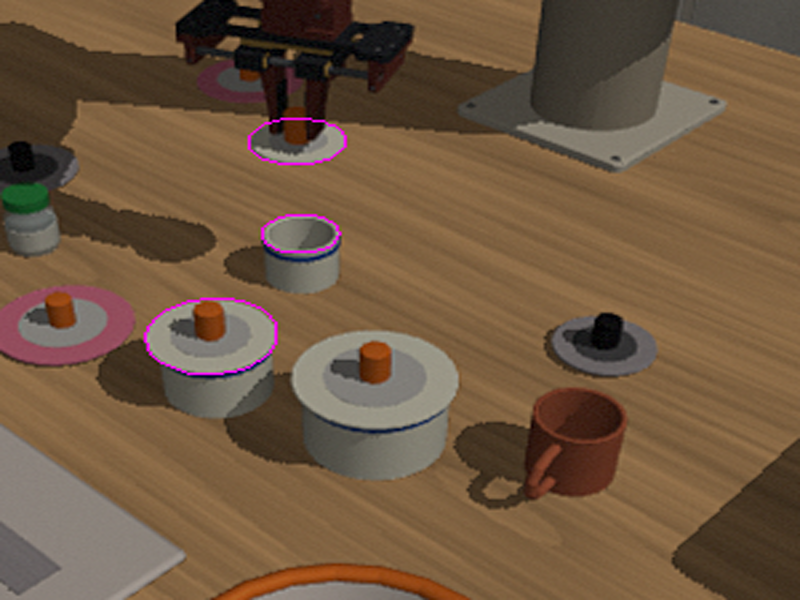

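The medium lid is home: its outline at seated height coincides at (212,337). The small lid hangs above its pot, whose rim is at (301,233). Lowering.

Emit:
move_arm(
  steps=[
    [[0.03, 0, 0.4], 0, 1],
    [[0, 0, 0.8], 0, 1],
    [[0, 0, 0.8], 0, 1],
    [[0, 0, 0.8], 0, 1],
    [[0, 0, 0.8], 0, 1],
    [[0, 0, 0.5], 0, 1],
    [[0, 0, 0.3], 0, 1],
    [[0, 0, 0.15], 0, 1],
    [[0, 0, 0.1], 0, 1],
    [[0, 0, 0.05], 0, 1],
    [[0, 0, 0], 0, 1],
    [[0, 0, 0], 0, 1],
    [[0, 0, 0], 0, 1],
  ],
)

```text
t: 26.83
ee_pos: [473.9, 9.7, 76.8]
orientation: [3.082, 0.607, 0.002]
ft_force: [1.0, 0.2, -0.9]
width: 23.2
grasp_force: 30.0
```

Emit:
move_arm(
  steps=[
    [[0, 0, 0.06], 0, 1],
    [[0, 0, 0], 0, 1],
    [[0, 0, 0], 0, 1],
  ],
)

```text
t: 27.08
ee_pos: [473.5, 9.7, 74.8]
orientation: [3.082, 0.607, 0.0]
ft_force: [0.3, -0.7, -1.1]
width: 23.4
grasp_force: 30.0
```

Emit:
move_arm(
  steps=[
    [[0, 0, 0.05], 0, 1],
    [[0, 0, 0], 0, 1],
    [[0, 0, 0], 0, 1],
  ],
)

```text
t: 27.33
ee_pos: [473.6, 9.7, 74.4]
orientation: [3.082, 0.607, 0.001]
ft_force: [-3.8, 0.5, 14.4]
width: 23.5
grasp_force: 30.0
```

Emit:
move_arm(
  steps=[
    [[0, 0, -0.02], 0, 0.4],
    [[0, 0, 0], 0, 0.4],
    [[0, 0, 0], 0, 0.4],
    [[0, 0, 0], 0, 0.4],
    [[0, 0, 0], 0, 0.4],
    [[0, 0, 0], 0, 0.4],
    [[0, 0, -0.5], 0, 0.4],
    [[0, 0, -1], 0, 0.4],
    [[0, 0, -1], 0, 0.4],
    [[0, 0, -1], 0, 0.4],
    [[0, 0, -0.9], 0, 0.4],
    [[0, 0.5, -0.5], 0, 0.4],
    [[0, 1, 0], 0, 0.4],
    [[0, 1, 0], 0, 0.4],
    [[0, 1, 0], 0, 0.4],
    [[0, 1, 0], 0, 0.4],
    [[0, 1, 0], 0, 0.4],
    [[0, 0.5, 0], 0, 0.4],
    [[0, 0, 0], 0, 0.4],
    [[0, 0, 0], 0, 0.4],
  ],
)

```text
t: 29.0
ee_pos: [529.8, -128.9, 196.0]
orientation: [-3.082, -0.605, 0.001]
ft_force: [-0.3, 1.3, -0.1]
width: 52.5
grasp_force: 0.0
```

```bash
python3 - <<'E'
from h import *
rel(472.5,9.5,74)
d=cams.get_image('scene')
im=d['image'][:,:,::-1].copy()
PARTS['A']=[(40,60,64)]
k,_=cv2.findContours((sil(d,'A',473.5,9.5)>.5).astype(np.uint8),0,1);cv2.drawContours(im,k,-1,(255,0,255),1)
cv2.imwrite('pics/s5.png',cv2.resize(im[100:380,160:460],(800,600)[:1]+(600,),interpolation=cv2.INTER_CUBIC))
E
```

```text
t 29.0 tcp [ 529.8 -128.9  196. ] w 52.5 grip 0.0 F [-0.3  1.3 -0.1] zaxis [-0.001  0.001 -1.   ]
units [-0.03 -5.99  4.89]
```

View pics/s5.png

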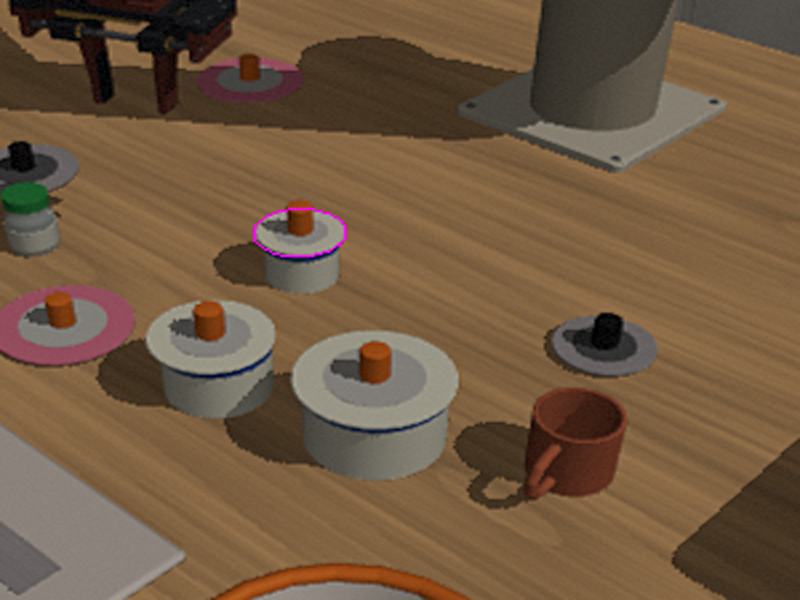

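All three lids sit flat at seated height: small (301,232), medium (212,338), large (375,380). The bystanders and pots have not moved, so I'm handing in.

```bash
python3 -c "
from workcell import ctrl;print(ctrl.close_job())"
```

```text
the job is handed in; nothing more can be done
None
```

All three white lids with orange knobs are seated flat on the pots of their own size, and the job was handed in at about 29 s with the pots, pan lids, spice jar and mug undisturbed.

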